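Open the filtration valve to full and start the pump

TASK

Start the filtration: on the block that carries the tall filter funnel, push the lever away past its first detent to its second stop, so that the valve is fully open, and only then press the pump's button all the way in and let it come out again. Leave the other block's lever as it is, and do not lift, shift or knock over the funnel or anything else on the bench.

Things in the scene. Friction and masses are not known exactly. Their poses are not given: they have to be found in the camera images.
- filter_block: aluminium valve block, 160 (x) x 130 (y) x 55 mm tall, fixed. Origin: centre of its underside; x points away from the robot (give or take yaw), z up. A round port at x = 15, y = 30 mm, top 67 mm up, carries the tall steel filter funnel (its top 167 mm up). A lever stands at x = 0, y = -40 mm between dark round cheeks (tops 85 mm up)
- spare_block: aluminium valve block, 160 (x) x 130 (y) x 55 mm tall, fixed. Origin: centre of its underside; x points away from the robot (give or take yaw), z up. A round port at x = 15, y = 30 mm, top 67 mm up, carries only a low black rubber stopper. A lever stands at x = 0, y = -40 mm between dark round cheeks (tops 85 mm up). Not to be operated
- valve_lever (a joint): lever angle (rad) of the block with the funnel. 0 = closed, leaning 0.55 rad to the block's -x; 0.55 = upright, first detent; 1.10 = second stop, fully open, leaning 0.55 to +x. Push the paddle to the block's +x: 3 to 4 N to leave closed, about 7 N to pass the first detent (felt at 0.6 to 0.8); it springs on to about 0.96 and must be pushed home from there (1 N). It stays where left. Starts at 0 to 0.14
- valve_lever_paddle (a point): the lever turns about a level axis along the block's y, 60 mm above the bench. This point: centre of the flat black paddle (8 mm thick along the swing, 30 mm wide across, 45 mm long) at the end of the lever of the block with the funnel; 67.5 mm from the lever's axis; the paddle reaches from 45 to 90 mm from that axis
- spare_lever (a joint): angle (rad) of the lever of the block with the stopper; same lever and values as valve_lever. To be left as it is
- spare_lever_paddle (a point): the lever turns about a level axis along the block's y, 60 mm above the bench. This point: centre of the flat black paddle (8 mm thick along the swing, 30 mm wide across, 45 mm long) at the end of the lever of the other block (with the stopper); 67.5 mm from the lever's axis; the paddle reaches from 45 to 90 mm from that axis
- funnel_center (a point): centre (half-way up) of the open steel filter funnel, 80 mm across the top, 40 mm at the foot, 100 mm tall, standing loose on its port; z is its axis
- stopper_center (a point): centre of the black rubber stopper, 46 mm across, 34 mm tall, standing loose on the port of the other block
- pump: small white vacuum pump, 150 (x) x 130 (y) mm, flat top at 95 mm, fixed to the bench. Origin: centre of its underside; x away from the robot (give or take its yaw). A finned dark motor lies across its far half, its top 132 mm up; the button is on the near half of the top, at x = -40, y = 0 mm
- start_button (a joint): travel (m) of the pump's grey round push button: 0 = out, 0.006 = fully in; a spring returns it; 5 N pushes it fully in
- start_button_top (a point): centre of the button's flat top, 30 mm across, facing up, 117 mm above the bench
- media_bottle_center (a point): capped glass media bottle, 54 mm across, 115 mm tall, standing loose; this point is its centre, half-way up
- petri_dish_center (a point): clear closed petri dish, 93 mm across, 20 mm tall, standing loose; this point is its centre, half-way up
- filter_pack_center (a point): flat white pack of filter discs, 55 x 70 x 28 mm, standing loose; this point is its centre, half-way up
- beaker_center (a point): small open glass beaker, 62 mm across, 75 mm tall, standing loose; this point is its centre, half-way up
- sample_jar_center (a point): clear jar with a white lid, 52 mm across, 60 mm tall, standing loose; this point is its centre, half-way up
- tip_box_center (a point): grey pipette-tip box, 60 x 80 x 45 mm, standing loose; this point is its centre, half-way up

How it is judged:
By the outcome, as a careful person would: the job done as asked, in the order asked, and still so for the second after the job is handed in, with the robot touching nothing.
It also fails if it takes over 45 s, if anything falls off the work surface, if the arm or the gripper's body presses on something with over 40 N, if the wrist force passes 120 N, or if a joint passes its speed limit or range.

ROBOT

A 6-joint arm with a two-finger parallel gripper is mounted at the origin on the work surface. World frame = base frame: x ahead of the robot, y to its left, z up, the work surface at z = 0. Lengths are in m, angles in rad, forces in N, time in s.
With the tool pointing down it reaches from about 0.325 to 0.775 m from the base axis. Payload 9.3 kg.
Tool frame: the origin (TCP) lies on the centre line of the jaws, within the pads' length; the fingertips stand 11 mm ahead of it and the grasp point (between the pads) lies 8 mm behind it (bot.tip_extent is the distance from the TCP to the fingertips, in m); z points along the fingers, y is the line along which they close (so a half turn about z gives the same grasp; the last joint's range is limited). The gripper opens to 85 mm and grips with 20 to 120 N. Pads are 22 mm wide; open, the fingers measure 114 mm over their backs; the gripper's body (76 mm by 85 mm) begins 54 mm behind the grasp point. The pads swing forward as they close: fully open they stand 13 mm farther back than shut.
Start: joints at [1.043, 0.259, 0.021, 1.334, 0, 1.418], TCP at [0.201, 0.512, 0.242] pointing down, gripper open.
Joint ranges: [-3.04, 3.04], [-0.91, 1.82], [-1.04, 1.36], [-1.92, 1.95], [-1.52, 1.45], [-3.14, 3.14]. Speed limits (rad/s): [2.22, 2.22, 2.79, 3.14, 3.14, 3.14].

INTERFACE

Orientations are given as a unit quaternion [w, x, y, z].
In Python, from station import bot, jaws, snapshot, status gives the robot as it stands. Calls block until the motion is done:
- bot.move_ptp(position, orientation): joint-space move of the TCP to a pose.
- bot.move_straight(position, ori=None, velocity=0.15): straight line of the TCP; ori=None keeps the orientation; velocity is the mean speed in m/s.
- bot.set_joints(angles): joint-space move.
- jaws.set_gripper(opening, effort=None): finger opening in m; effort is the grip in N (None keeps the last); returns when the fingers have stopped.
- bot.pause(seconds).
- bot.solve_ik(position, orientation): joint angles nearest the present ones, or None.
- snapshot(name): name is "scene" or "side" or "wrist"; returns a dict with "image" (420x560x3 uint8, red, green, blue), "range_z" (420x560 float32, m along the optical axis (not along the pixel's ray), 0 where there is no reading), "intrinsics" (3x3 intrinsics, pixels), "k1" (the pictures are not rectified: a ray, as slopes to the right and down, at radius r is drawn at 1 + k1 r^2 times it, then the intrinsics apply), "extrinsics" (4x4, takes a point from camera to world coordinates). Camera axes: x right, y down, z forward; pixel columns grow to the right and rows downward; lengths in m; the calibration is good to about 2 mm. A picture is of the moment at which its call begins.
A pose or a line that the arm cannot do raises bot.MotionError and nothing moves.
- bot.finish_job(): hands the job in; it is judged then, once.
Readings, each from a call of its own:
- status.read_t(): time.
- status.read_q(): joint angles.
- status.read_qd(): joint speeds.
- status.read_effort(): joint torques, N m.
- status.read_eef_pos(): TCP position.
- status.read_orientation(): TCP orientation.
- status.read_contact_force(): force on the tool from outside, world axes, zero at the start.
- status.read_torque(): the same for the moment, N m.
- status.read_opening(): finger opening in m.
- status.read_grip_force(): force on a finger pad.
Only numpy, scipy, OpenCV 4.12 (cv2) and the standard library are available. Lean on these libraries where they do the work, as an engineer would, in place of code of your own. Each camera call takes 0.05 s, during which the arm holds its last target. There are 200 camera calls.

## Working session

There is one attempt and no reset: what is moved stays moved. The work goes in short steps, each a Python script; the robot and the scene stay as the last script left them, time stands still between calls to the robot, and variables do not carry over. Pictures are saved under pics/ and viewed, at most 10 in all, crops included, and the job is handed in when it is done.

```bash
mkdir -p pics
cat > h.py <<'E'
import numpy as np, cv2
from station import bot, jaws, snapshot, status
def snap(n,save=None):
    s=snapshot(n)
    if save: cv2.imwrite('pics/'+save,s['image'][:,:,::-1])
    return s
def cloud(s):
    K=np.array(s['intrinsics']);h,w=s['range_z'].shape
    u,v=np.meshgrid(np.arange(w),np.arange(h))
    d=np.stack([(u-K[0,2])/K[0,0],(v-K[1,2])/K[1,1]],-1)
    r=d.copy()
    for _ in range(8): r=d/(1+s['k1']*(r**2).sum(-1,keepdims=True))
    z=s['range_z'];P=np.stack([r[...,0]*z,r[...,1]*z,z],-1)
    T=np.array(s['extrinsics']);W=P@T[:3,:3].T+T[:3,3]
    W[z==0]=np.nan
    return W
E
python3 - <<'E'
from h import *
for n in ('scene','side'):
    s=snap(n,n+'0.png'); np.savez(n+'0.npz',W=cloud(s),im=s['image'])
    print(n,s['extrinsics'][:3,3],s['k1'])
print(status.read_t(),status.read_orientation())
E
```

```text
scene [1.36865512 0.42190685 0.76193968] -0.10661384712089188
side [ 0.47301031 -0.7314329   0.80753498] -0.08587606214498407
0.1 [-2.13809913e-04  1.86305700e-01  9.82491638e-01 -5.67949233e-04]
```

View pics/scene0.png

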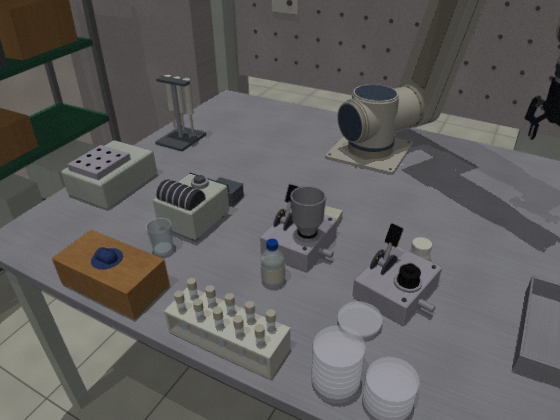

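View pics/side0.png

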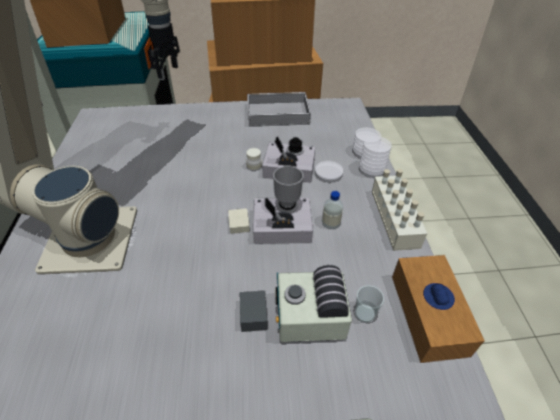

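Scene: the filter block with the funnel is at about (302,235) and the spare with the stopper at about (398,280). The pump is at about (192,205), with its button at about (200,181). Side: filter block at about (283,220), funnel (288,187), lever (270,210); pump at (312,305), button (295,292).

Run:
```python
from h import *
C=[];S=[]
for n in ('scene','side'):
    d=np.load(n+'0.npz');W=d['W']
    for nm,px in dict(scene=dict(fb=(275,238),but=(200,181),fun=(308,195),pad=(291,192),sp=(395,235)),side=dict(fb=(262,222),but=(295,292),fun=(288,175),pad=(268,208),pack=(238,220),tip=(253,305),bottle=(334,200)))[n].items():
        print(n,nm,np.nanmedian(W[px[1]-1:px[1]+2,px[0]-1:px[0]+2].reshape(-1,3),0).round(4))
    C.append(W.reshape(-1,3))
P=np.vstack(C);P=P[np.isfinite(P[:,0])]
np.save('P.npy',P)
def rect(zlo,zhi,c,r):
    m=(P[:,2]>zlo)&(P[:,2]<zhi)&(np.hypot(P[:,0]-c[0],P[:,1]-c[1])<r)
    Q=P[m];return cv2.minAreaRect(Q[:,:2].astype(np.float32)*1000),m.sum(),np.median(Q[:,2])
side=np.load('side0.npz')['W']
print('block',rect(.048,.060,side[222,262],.17)); print('pump',rect(.090,.100,side[292,295],.17)); print('button',rect(.111,.122,side[292,295],.03))
# height map top view
H=np.zeros((600,800),np.float32)
ix=((P[:,0]-.2)/.001).astype(int);iy=((.4-P[:,1])/.001).astype(int)
ok=(ix>=0)&(ix<600)&(iy>=0)&(iy<800)
np.maximum.at(H,(599-ix[ok],iy[ok]),P[ok,2])
H=cv2.dilate(H,np.ones((3,3)))
cv2.imwrite('pics/h.png',cv2.applyColorMap(np.clip(H/.2*255,0,255).astype(np.uint8),cv2.COLORMAP_JET))
```

```text
scene fb [ 0.61   -0.0193  0.0553]
scene but [ 0.5581 -0.269   0.1149]
scene fun [0.5297 0.0264 0.1431]
scene pad [0.5625 0.0015 0.1635]
scene sp [0.5598 0.2499 0.1269]
side fb [ 0.4887 -0.0195  0.0565]
side but [ 0.547  -0.2876  0.1182]
side fun [0.5662 0.0728 0.1384]
side pad [ 0.5045 -0.0426  0.1288]
side pack [0.4223 0.0162 0.0296]
side tip [ 0.4563 -0.268   0.0456]
side bottle [0.6846 0.003  0.1026]
block (((547.1924438476562, 10.327842712402344), (135.85862731933594, 165.4671173095703), 87.43112182617188), np.int64(2541), np.float64(0.055248977518413844))
pump (((587.937255859375, -281.19268798828125), (135.8470458984375, 156.9059295654297), 87.90715026855469), np.int64(2653), np.float64(0.09525453534086037))
button (((547.705078125, -279.6847229003906), (32.983707427978516, 32.978668212890625), 23.158462524414062), np.int64(222), np.float64(0.11714658452926913))
```

View pics/h.png

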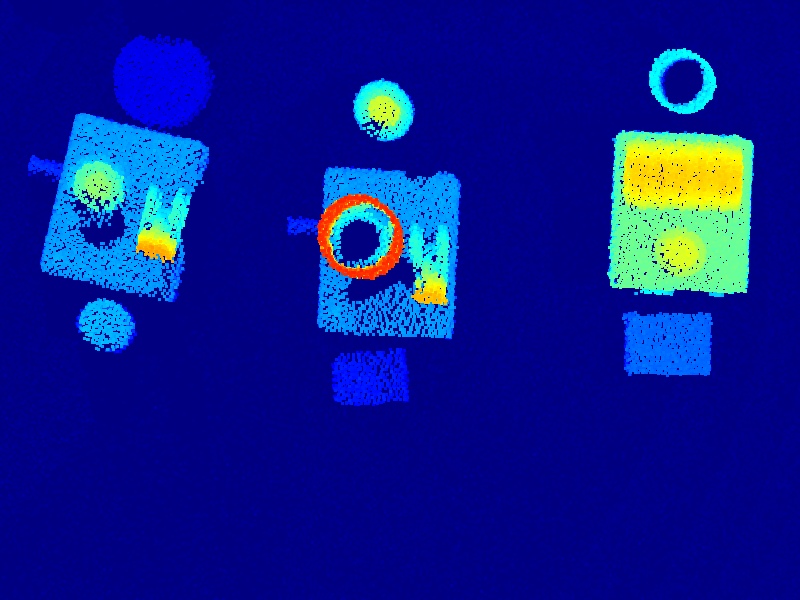

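The top-view height map agrees with the given sizes. Filter block centre is (0.547, 0.010) with yaw about -0.045, so the lever pivot is at about (0.545, -0.030). The paddle tip shows at map pixel (430,290), about (0.505, -0.030), so the lever is leaning closed. The button is at (0.548, -0.280), z 0.117.

```bash
cat >> h.py <<'E'
A=np.pi/2-.0225
QD=np.array([0,np.cos(A),np.sin(A),0])
YAW=-.045; PIV=np.array([.5454,-.0297])
def lev(fx,oy=-.006,):   # world xy of tool when front face (11 mm ahead) is fx from pivot along block x
    c,s=np.cos(YAW),np.sin(YAW); x=fx-.011
    return PIV+np.array([c*x-s*oy,s*x+c*oy])
E
python3 - <<'E'
from h import *
jaws.set_gripper(0)
print(bot.tip_extent)
p=lev(-.072)
bot.move_ptp([*p,.29],QD); print(status.read_q(),status.read_t())
snap('wrist','w1.png')
te=bot.tip_extent
bot.move_straight([*p,.112+te],velocity=.15)
print(status.read_eef_pos(),status.read_contact_force(),status.read_t(),status.read_opening())
snap('side','s1.png'); im=cv2.imread('pics/s1.png')[110:260,190:390]
cv2.imwrite('pics/s1c.png',np.hstack([cv2.resize(im,None,fx=2.6,fy=2.6,interpolation=3),cv2.resize(cv2.imread('pics/w1.png'),(270,390))])[:, :800])
E
```

```text
0.011
[-2.49342945e-01  9.89632431e-02 -5.95828391e-02  1.41229001e+00
  1.63323107e-04 -2.05035455e-01] 3.0333
[ 0.46262564 -0.03200908  0.12362916] [-0.11038154 -0.4835203   0.26239772] 4.35 -9.450574599138354e-05
```

View pics/s1c.png

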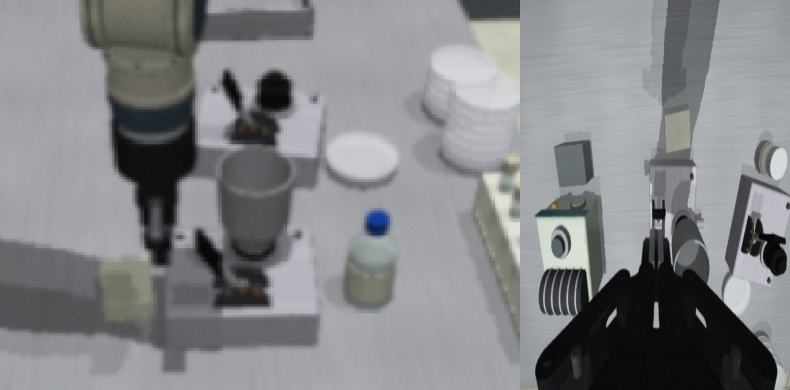

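The closed fingers are down on the near side of the valve paddle, clear of the block and the funnel. I'll raise the tip a little and shift away from the funnel for margin, then push while watching the force.

Run:
```python
from h import *
Z=.122+bot.tip_extent; OY=-.011
bot.move_straight([*lev(-.072,OY),Z])
f0=np.array(status.read_contact_force())
def go(fx,v=.05):
    bot.move_straight([*lev(fx,OY),Z],velocity=v)
    f=np.array(status.read_contact_force())-f0; print(round(fx,4),f.round(1),round(status.read_t(),2)); return f
stop=False
for fx in (-.040,-.02,0,.008,.016,.022):
    if np.abs(go(fx)).max()>20: stop=True;break
fx=.026
while not stop and fx<=.0421:
    if -go(fx,.03)[0]>12: break
    fx+=.002
print(status.read_eef_pos())
snap('side','s2.png'); im=cv2.imread('pics/s2.png')[110:260,190:390]
cv2.imwrite('pics/s2c.png',cv2.resize(im,None,fx=3,fy=3,interpolation=3))
```

```text
-0.04 [-1.5  0.   0.4] 5.44
-0.02 [0.2 0.2 0.1] 5.99
0 [-1.2  0.2  1. ] 6.54
0.008 [0.  0.8 0.2] 6.85
0.016 [-0.8  0.1  0.6] 7.16
0.022 [-0.9 -0.1 -0.2] 7.42
0.026 [-0.7  0.6 -0.1] 7.71
0.028 [-1.1  0.2 -0.4] 7.96
0.03 [-0.2  0.1  1. ] 8.21
0.032 [-0.5  0.8  0.5] 8.46
0.034 [-6.4  0.7  3.1] 8.71
0.036 [-15.2  -0.1   8.2] 8.96
[ 0.56706784 -0.04159357  0.1327248 ]
```

View pics/s2c.png

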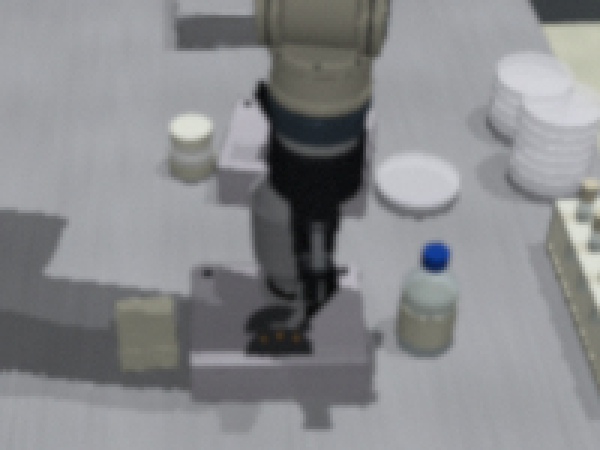

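The paddle now leans to +x. The force rose stiffly at a face position of 34 mm, against 33.3 mm computed for the second stop. I'll back off, check the lever angle from depth, and go above the button.

Run:
```python
from h import *
Z=.122+bot.tip_extent; OY=-.011
bot.move_straight([*lev(.0,OY),Z],velocity=.1)
bot.move_straight([*lev(-.01,OY),.26],velocity=.2)
bot.move_ptp([.548,-.280,.20],QD)
Ps=[]
for n in ('scene','side'):
    s=snap(n,n+'3.png'); Ps.append(cloud(s).reshape(-1,3))
P=np.vstack(Ps);P=P[np.isfinite(P[:,0])]
c,s_=np.cos(YAW),np.sin(YAW);d=P[:,:2]-PIV
bx=c*d[:,0]+s_*d[:,1];by=-s_*d[:,0]+c*d[:,1]
m=(abs(by)<.014)&(P[:,2]>.098)&(abs(bx)<.07)&(P[:,2]<.15)
print(m.sum(),'lean',np.median(np.arctan2(bx[m],P[m,2]-.06)),'top',P[m,2].max(),bx[m].max())
r=(np.abs(P[:,2]-.165)<.006)&(np.hypot(P[:,0]-.5635,P[:,1]-.04)<.06)
print('funnel',cv2.minEnclosingCircle(P[r][:,:2].astype(np.float32)*1000))
P0=np.load('P.npy');r=(np.abs(P0[:,2]-.165)<.006)&(np.hypot(P0[:,0]-.5635,P0[:,1]-.04)<.06)
print('before',cv2.minEnclosingCircle(P0[r][:,:2].astype(np.float32)*1000))
print(status.read_t(),status.read_contact_force())
im=cv2.imread('pics/scene3.png')[140:290,180:380]
im2=cv2.imread('pics/side3.png')[130:350,200:400]
cv2.imwrite('pics/c3.png',np.hstack([cv2.resize(im,(533,400)),cv2.resize(im2,(267,400))]))
```

```text
94 lean 0.5839464576981219 top 0.14003725013898416 0.05154145930198958
funnel ((563.5364990234375, 38.72403335571289), 43.60320281982422)
before ((563.0092163085938, 39.413917541503906), 43.810089111328125)
11.3833 [ 0.35502743 -0.09693432  0.75161713]
```

View pics/c3.png

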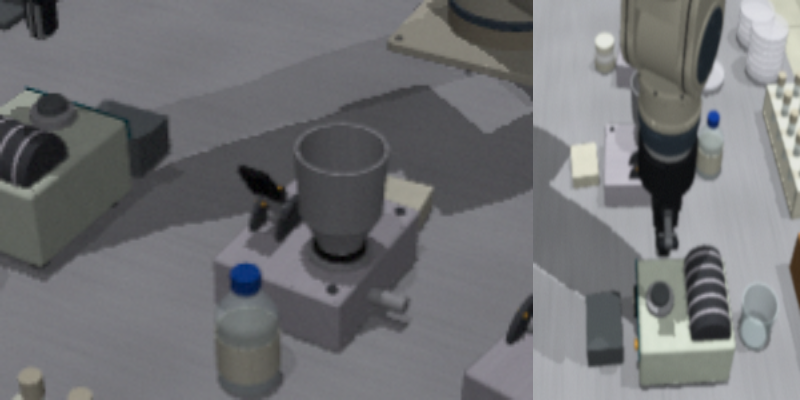

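The lever leans 0.55–0.58 to +x, which is the second stop. The funnel is still standing within 1 mm of where it was. Now the button.

Run:
```python
from h import *
te=bot.tip_extent; f0=np.array(status.read_contact_force())
def go(zt,v):
    bot.move_straight([.548,-.280,zt+te],velocity=v)
    f=np.array(status.read_contact_force())-f0; print(round(zt,4),f.round(1),round(status.read_t(),2),np.round(status.read_eef_pos(),4)); return f
go(.122,.1)
z=.118
while z>.102:
    if go(z,.02)[2]>15: break
    z-=.0015
bot.pause(.3); print(status.read_contact_force())
go(.125,.05); go(.20,.15)
s=snap('side','s4.png'); W=cloud(s).reshape(-1,3)
m=np.hypot(W[:,0]-.548,W[:,1]+.28)<.012
m&=W[:,2]<.13; print('button z',np.median(W[m,2]),m.sum())
```

```text
0.122 [-0.3  0.5 -1.7] 12.2 [ 0.5483 -0.28    0.1336]
0.118 [-0.  -0.5 -0.6] 12.55 [ 0.548  -0.28    0.1291]
0.1165 [0.5 0.3 1.1] 12.8 [ 0.5482 -0.2801  0.1277]
0.115 [ 0.6 -0.8  1.3] 13.05 [ 0.5481 -0.2801  0.1261]
0.1135 [0.6 0.1 2.3] 13.3 [ 0.5482 -0.2802  0.1246]
0.112 [ 1.1 -0.6  3.4] 13.55 [ 0.5481 -0.2801  0.1231]
0.1105 [ 0.6 -0.8  7. ] 13.8 [ 0.5481 -0.2801  0.1221]
0.109 [-3.3  1.3 17.9] 14.05 [ 0.5482 -0.2801  0.1218]
[-2.19644317  2.05851369 18.35605702]
0.125 [-0.   0.8 -1.3] 14.82 [ 0.5478 -0.2798  0.1356]
0.2 [-0.3  0.7 -1.7] 15.47 [ 0.5477 -0.2798  0.21  ]
button z 0.11768120575499885 85
```

The button bottomed out at about 6 mm of travel with 18 N, and it came back to z 0.1177. I'll do a last check of everything else before handing in.

Run:
```python
from h import *
bot.move_straight([.45,-.280,.30],velocity=.2)
P0=np.load('side0.npz')['im']; s=snap('side','s5.png')
cv2.imwrite('pics/c5.png',np.hstack([P0[90:360,180:440,::-1],s['image'][90:360,180:440,::-1]]))
```

```text
(no output)
```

View pics/c5.png

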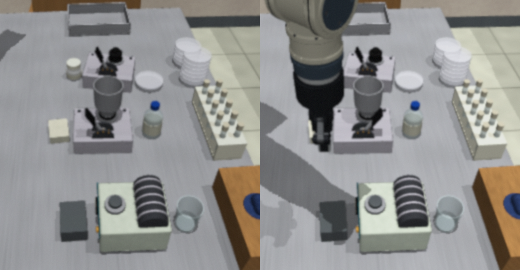

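Comparing before and after, the visible objects are all in place: funnel at (367,97), bottle (412,120), beaker (447,213), tip box (333,220). The arm is clear of the bench.

```bash
python3 -c "
from h import *
print(status.read_t(),status.read_contact_force()); print(bot.finish_job())"
```

```text
16.375 [ 0.00897598 -0.31104436  0.8557507 ]
the job is handed in; nothing more can be done
None
```

I pushed the filter block's lever to its second stop, then pressed the pump button fully in and let it spring back. The spare lever was not touched, nothing I could see in the final picture had moved, and I handed the job in at about 16 s.

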